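# Restart a pressure logger after a battery change

## Robot

A 6-joint arm with a two-finger parallel gripper is mounted at the origin on a cart in front of the work surface, level with it; the furniture and walls round the work are solid. World frame = base frame: x ahead of the robot, y to its left, z up, the work surface at z = 0. Lengths are in mm, angles in rad, forces in N, time in s.
With the tool pointing down it reaches from about 375 to 975 mm from the base axis. Payload 3.8 kg.
Tool frame: the origin (TCP) lies midway between the tips of the shut fingers; the grasp point (between the pads) lies 19 mm behind it (bot.grip_point_offset is the distance from the TCP to the grasp point, in mm); z points along the fingers, y is the line along which they close (so a half turn about z gives the same grasp; the last joint's range is limited). The gripper opens to 88 mm and grips with 3 to 60 N. Pads are 18 mm wide; open, the fingers measure 123 mm over their backs; the gripper's body (75 mm by 187 mm) begins 45 mm behind the grasp point.
Start: joints at [1.141, 0.264, 1.604, -0, 1.274, -0.037], TCP at [258.372, 623.588, 238.706] pointing down, gripper open.
Joint ranges: [-2.63, 2.63], [-0.94, 2.18], [0.31, 2.57], [-1.31, 4.45], [0, 2.66], [-2.55, 2.55]. Speed limits (rad/s): [2.57, 2.57, 3.14, 3.14, 3.14, 3.14].

## Interface

Orientations are given as a unit quaternion [w, x, y, z].
In Python, from station import bot, claw, solver, state, vision, order gives the robot as it stands. The module is installed in compiled form; this text tells all that it offers. Calls block until the motion is done:
- bot.movep(position, orientation): joint-space move of the TCP to a pose.
- bot.movel(position, rate=150, attitude=None, until_force=None): straight line of the TCP; attitude=None keeps the orientation; rate is the mean speed in mm/s. With until_force (N) it stops when the force on the tool has changed by that much, and returns True; else False.
- bot.set_joints(angles): joint-space move.
- claw.let_go() and claw.gripper_close(): open the fingers fully, or close them until they stop; the grip force is fixed at half the most.
- bot.sleep(seconds).
- solver.inverse_kinematics(position, orientation): joint angles nearest the present ones, or None.
- state(): the state.
- vision.grab_frame(name): name is "side" or "top"; returns a dict with "image" (480x640x3 uint8, blue, green, red), "K" (3x3 intrinsics, pixels), "T" (4x4, takes a point from camera to world coordinates). Camera axes: x right, y down, z forward; pixel columns grow to the right and rows downward; lengths in mm; the calibration is good to about 2 mm. A picture is of the moment at which its call begins. There is no depth.
A pose or a line that the arm cannot do raises bot.MotionError and nothing moves.
- order.hand_in(): hands the job in; it is judged then, once.
The state is a dict: "clock": time; "joint_positions": joint angles; "dq": joint speeds; "effort": joint torques, N m; "tool_pos": TCP position; "orientation": TCP orientation; "ft_force": force on the tool from outside, world axes, zero at the start; "ft_torque": the same for the moment, N m; "opening": finger opening in mm; "finger_force": force on a finger pad.
Only numpy, scipy, OpenCV 4.12 (cv2) and the standard library are available. Lean on these libraries where they do the work, as an engineer would, in place of code of your own. Each camera call takes 0.05 s, during which the arm holds its last target. There are 200 camera calls.

## Task

The pressure logger has new batteries in it. Press its battery lid fully shut and turn the turnbutton square across the lid's edge to lock it; then draw the screwdriver out of the wooden stand and, with its blade down through the round hole in the logger's top, press the recessed reset button fully down and keep it there. Finish while still gripping the screwdriver and holding the button down; leave the things standing round about where they are.

Things in the scene. Friction and masses are not known exactly. Their poses are not given: they have to be found in the camera images.
- logger: Grey instrument case fixed to the worktop, 130 (x) x 210 (y) mm, black rubber end caps. Its deck is 55 mm above the worktop, the caps 2 mm higher. Origin: centre of its underside; x from the robot's side to the lid's hinge side, y to its left end, where a brass port stands out 26 mm. Display at +x +y, battery lid at +x -y, turnbutton at -x -y, three flat black keys (do nothing) at -x +y.
- lid (a joint): Hinge of the battery lid, rad: 0 = shut flat on the deck, grows as it rises (stop 1.5). Starts ajar, 0.45 to 1.0. A weak friction hinge keeps it where it is left; under 2 N pressed down on it from above shuts it, and it stays shut.
- lid_hinge (a point): Middle of the lid's hinge line, 56.5 mm above the worktop, on the far side; the line runs along the logger's y. The lid is a plain grey plate, 64 mm long (from 2 to 66 mm from the hinge line, towards the logger's -x when shut), 86 mm wide along y, 3 mm thick; shut, its top is 58 mm above the worktop.
- lid_edge (a point): Middle of the lid's free edge, on its upper face; moves with the lid.
- turnbutton (a joint): Turn of the turnbutton, rad: 0 = nose along the logger's +y, clear of the lid; grows clockwise seen from above to the stop at 1.571 = nose along the logger's +x, square across the lid's free edge. Starts between 0.15 and 0.45. Stiff by friction (0.04 N m), stays where it is left.
- turnbutton_grip (a point): On the turnbutton's upright pivot, 20 mm above the deck, mid-height of its wing: a black upright plate centred on the pivot, 10 mm thick, 34 mm long in the nose's direction, 9 to 30 mm above the deck; pinch it across its thickness and turn. Below it the nose, equally wide, reaches 35 mm out, 4.5 to 9.5 mm above the deck. The shut lid's top is 3 mm above the deck.
- turnbutton_nose (a point): End of the turnbutton's nose, 34 mm from the axis, 7 mm above the deck.
- reset_hole (a point): Centre of the round hole over the reset button, at deck height (55 mm above the worktop). The hole is 12 mm wide with a slight chamfer, ringed by a thin steel bead, and goes straight down through the 8 mm thick deck. The button's flat pale top lies 13 mm below the deck's surface, under the hole and wider than it.
- reset_button (a joint): Travel of the reset button (pale, 17 mm round, seen through the hole), m: 0 = up, 0.0045 = fully down (stop). Spring: 1 N at the start, 4.2 N fully down; it springs back when released.
- tool_stand: Wooden block, 56 (x) x 134 (y) x 88 mm high, fixed to the worktop, with a row of three holes along its y. Origin: centre of its underside. The screwdriver stands in the hole at y = -40 mm; a bent hex key in the hole at y = +40 mm stands 18 mm above the block.
- screwdriver: Screwdriver, 168 mm long, 60 g, upright in the stand, blade down, resting on its handle's lower end. Handle round, 19 mm thick, 86 mm long; shaft 5 mm thick, 82 mm long, in a 6.5 mm hole through the block: lift it 90 mm or more straight up to free it. Its y axis runs from the blade's tip to the handle's end (up when it stands); origin mid-length, 9 mm off the axis.
- screwdriver_grip (a point): On the screwdriver's axis in its handle, 138 mm from the blade's tip and 30 mm below the handle's end: a good place to grip it from above.
- screwdriver_tip (a point): Tip of the screwdriver's blade, on its axis.
- brass_adapter: Bystander: brass fitting with hexagon, 26x30x50 mm, standing behind the logger. Origin: centre of its underside.
- lying_adapter: Bystander: brass fitting with hexagon, 24x45x21 mm, lying in front of the logger. Origin: centre of its underside.
- memo_pad: Bystander: yellow memo pad, 76x77x12 mm, lying in front of the stand. Origin: centre of its underside.
There are look-alikes about, which are no part of the job. What is shaped like the screwdriver but white is not meant.

How it is judged:
By the outcome, as a careful person would: the job done as asked, in the order asked, and still so for the second after the job is handed in, while the arm keeps its last pose, push and grip.
It also fails if it takes over 64 s, if anything falls off the work surface, if the arm or the gripper's body presses on something with over 40 N, if the wrist force passes 120 N, or if a joint passes its speed limit or range.

## Working session

There is one attempt and no reset: what is moved stays moved. The work goes in short steps, each a Python script; the robot and the scene stay as the last script left them, time stands still between calls to the robot, and variables do not carry over. Pictures are saved under pics/ and viewed, at most 10 in all, crops included, and the job is handed in when it is done.

```bash
mkdir -p pics; cat > h.py <<'E'
import numpy as np, cv2
from station import bot, claw, solver, state, vision, order
def ray(f,u,v):
    d=f["T"][:3,:3]@np.linalg.solve(f["K"],[u,v,1.]); return f["T"][:3,3],d
def at_z(f,u,v,z):
    o,d=ray(f,u,v); return o+d*(z-o[2])/d[2]
def proj(f,p):
    T=np.linalg.inv(f["T"]); c=T[:3,:3]@np.array(p,float)+T[:3,3]; q=f["K"]@c; return q[:2]/q[2]
def quat(yaw): # tool down, tool y axis at angle yaw+90 in world
    return [0,np.cos(yaw/2),np.sin(yaw/2),0]
E
python3 - <<'E'
from h import *
for n in("side","top"):
    f=vision.grab_frame(n); cv2.imwrite(f"pics/{n}0.png",f["image"]); print(n,f["K"].round(1).tolist(),f["T"].round(3).tolist())
s=state(); print({k:s[k] for k in("clock","orientation","opening","ft_force")})
E
```

```text
side [[517.0, 0.0, 324.4], [0.0, 517.0, 246.9], [0.0, 0.0, 1.0]] [[-0.982, -0.06, 0.178, 389.248], [-0.188, 0.374, -0.908, 814.709], [-0.012, -0.925, -0.379, 516.899], [0.0, 0.0, 0.0, 1.0]]
top [[481.1, 0.0, 314.7], [0.0, 481.1, 243.8], [0.0, 0.0, 1.0]] [[-0.009, -0.992, 0.125, 447.044], [-1.0, 0.008, -0.009, -106.269], [0.008, -0.125, -0.992, 1078.107], [0.0, 0.0, 0.0, 1.0]]
{'clock': 0.1, 'orientation': array([-2.30805395e-04,  1.95151652e-01,  9.80772564e-01, -9.77830287e-04]), 'opening': 87.96794939920662, 'ft_force': array([-0.49607785,  0.23922306, -0.57544097])}
```

View pics/side0.png

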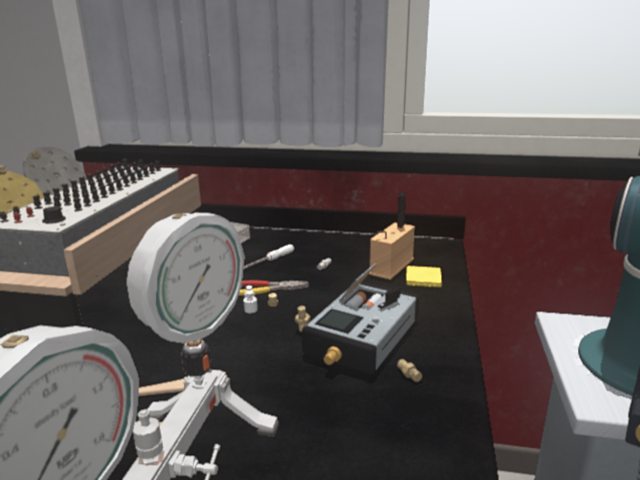

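View pics/top0.png

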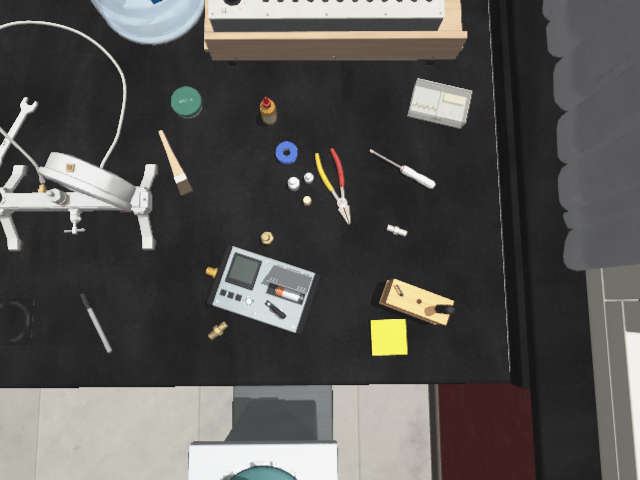

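The side view shows the logger at about (360,325) and the stand at (392,250), with the black-handled screwdriver upright at (402,210). The top view shows the logger at (262,290) and the stand at (417,302). Two things could be taken for the screwdriver: the black one in the stand, top (443,309), and the white one lying down, top (405,170). The white one is excluded, so I choose the black one. The hex key is at top (399,290). Next is a close crop.

```bash
python3 - <<'E'
import cv2,numpy as np
t=cv2.imread("pics/top0.png"); s=cv2.imread("pics/side0.png")
a=cv2.resize(t[235:345,200:330],None,fx=6,fy=6,interpolation=cv2.INTER_CUBIC)[:600,:780]; cv2.imwrite("pics/c1.png",a[:600,:780])
b=cv2.resize(t[270:335,365:465],(400*2,520),interpolation=cv2.INTER_CUBIC); cv2.imwrite("pics/c2.png",b)
E
```

```text
(no output)
```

View pics/c1.png

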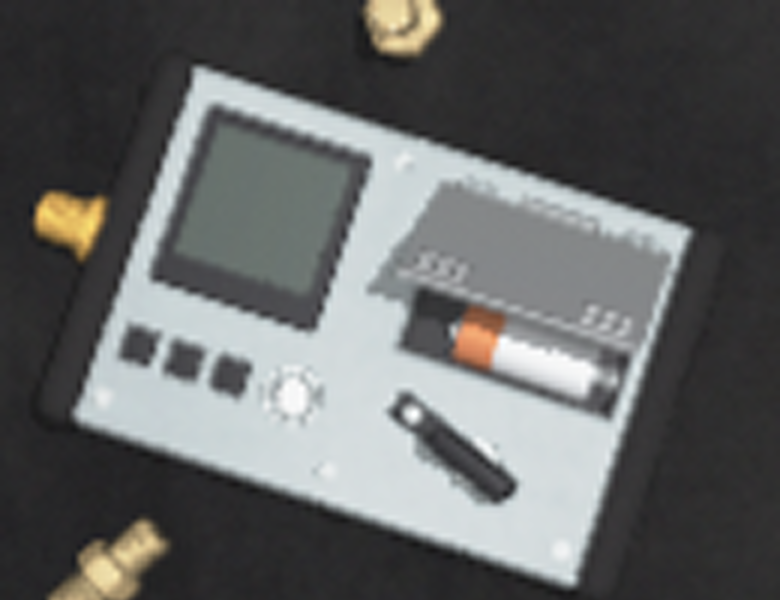

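View pics/c2.png

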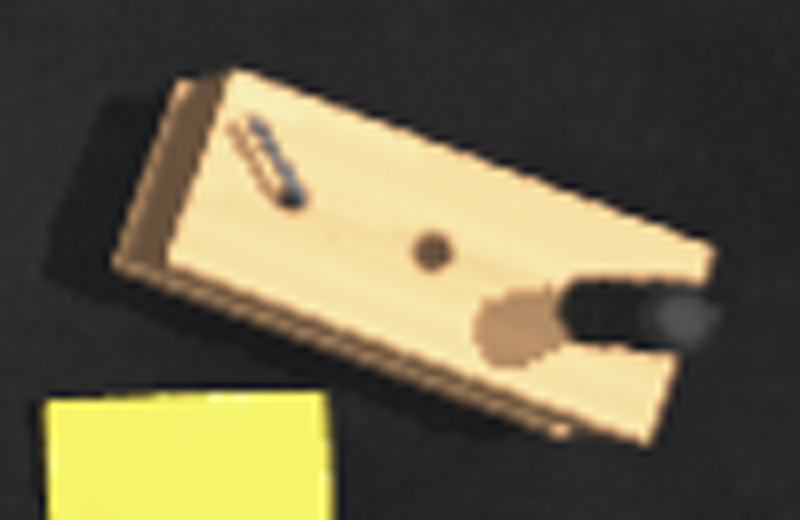

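The logger crop shows the hole at crop (292,393), the turnbutton nose end at (397,407), its wing end at (512,492) and the lid ajar at upper right. Deck corners are (195,65), (692,232), (578,585) and (75,420). The stand crop confirms the black screwdriver: handle end at (690,318), and block top corners (237,68), (715,248), (650,443) and (168,262). Now the positions.

```bash
cat > m.py <<'E'
from h import *
f=vision.grab_frame("top"); g=vision.grab_frame("side")
P=lambda u,v,z:at_z(f,200+(u+.5)/6-.5,235+(v+.5)/6-.5,z)
Q=lambda u,v,z:at_z(f,365+(u+.5)/8-.5,270+(v+.5)/8-.5,z)
C=[P(*c,55) for c in((195,65),(692,232),(578,585),(75,420))]
S=[Q(*c,88) for c in((237,68),(715,248),(650,443),(168,262))]
for n,K in(("log",C),("st",S)):
    c=np.mean(K,0); L=[np.linalg.norm(K[i]-K[(i+1)%4]).round(1) for i in range(4)]
    y=(K[0]-K[1]+K[3]-K[2]); a=np.arctan2(y[1],y[0])-np.pi/2
    print(n,c.round(1),L,"yaw",a.round(4),"side px",proj(g,c).round(1))
    if n=="st":
        R=np.array([[np.cos(a),-np.sin(a)],[np.sin(a),np.cos(a)]]); print("driver",(c[:2]+R@[0,-40]).round(1))
print("driver top meas",Q(688,317,174).round(1), "base", Q(592,312,90).round(1),"side top",proj(g,Q(688,317,174)))
print("hole",P(292,393,55).round(1))
n,w=P(397,407,64),P(512,492,85); d=n-w; print("nose",n.round(1),"wing end",w.round(1),"len",np.linalg.norm(d[:2]),"ang",np.arctan2(d[1],d[0]))
print("pivot", (w+d*17/52).round(1), "log frame")
print("lid hinge meas",P(445,180,56.5).round(1),P(672,255,56.5).round(1),"edge px",P(370,290,90).round(1),P(630,345,90).round(1))
E
python3 m.py
```

```text
log [481.3  -6.7  55. ] [np.float64(187.0), np.float64(129.5), np.float64(185.8), np.float64(131.6)] yaw -0.3273 side px [362.7 310.1]
st [ 451.2 -329.4   88. ] [np.float64(130.0), np.float64(52.6), np.float64(130.2), np.float64(53.0)] yaw -0.3692 side px [392.3 232. ]
driver [ 436.8 -366.7]
driver top meas [ 435.9 -366.9  174. ] base [ 436.3 -366.7   90. ] side top [401.33442052 192.44772838]
hole [457.4  25.7  55. ]
nose [452.1 -12.   64. ] wing end [423.  -53.2  85. ] len 50.42387845130882 ang 0.9541642495344043
pivot [432.5 -39.7  78.1] log frame
lid hinge meas [531.9 -28.   56.5] [ 504.6 -108.3   56.5] edge px [491.7  -5.1  90. ] [472.2 -93.7  90. ]
```

```bash
python3 - <<'E'
from h import *
for n,p,a in [("lid",[476,-53.5,100],2.814),("lidB",[476,-53.5,100],-.327),("tb0",[432.5,-39.7,64],.954+np.pi),("tb0b",[432.5,-39.7,64],.954),("tb1",[432.5,-39.7,64],2.81),("tb1b",[432.5,-39.7,64],-.40)]+[(f"drv{a:.2f}",[436.5,-366.8,225],a) for a in (-.37,1.2,2.77)]+[(f"hole{a:.2f}",[457.4,25.7,160],a) for a in (-.37,1.2,2.77)]:
    q=solver.inverse_kinematics(p,quat(a)); print(n,None if q is None else np.round(q,2))
E
```

```text
lid [-0.16  0.03  2.15 -0.    0.97 -1.41]
lidB [-0.16  0.03  2.15 -0.    0.97  1.73]
tb0 None
tb0b [-0.15 -0.01  2.26 -0.    0.89  0.47]
tb1 [-0.15 -0.01  2.26 -0.    0.89 -1.39]
tb1b [-0.15 -0.01  2.26 -0.    0.89  1.82]
drv-0.37 [-0.74  0.08  1.85 -0.    1.22  1.2 ]
drv1.20 [-0.74  0.08  1.85 -0.    1.22 -0.37]
drv2.77 [-0.74  0.08  1.85 -0.    1.22 -1.94]
hole-0.37 [ 0.   -0.09  2.14 -0.    1.09  1.94]
hole1.20 [ 0.   -0.09  2.14 -0.    1.09  0.37]
hole2.77 [ 0.   -0.09  2.14 -0.    1.09 -1.2 ]
```

```bash
python3 - <<'E'
from h import *
q=quat(-.327)
bot.movep([190,400,300],quat(1.2)); claw.gripper_close()
bot.movep([476,-53.5,150],q)
r=bot.movel([476,-53.5,57],rate=60,until_force=10); s=state(); print(r,s["tool_pos"],s["ft_force"],s["clock"])
bot.movel([476,-53.5,130]); claw.let_go()
bot.movep([432.5,-39.7,125],quat(.954))
bot.movep([300,-39.7,200],quat(.954))
f=vision.grab_frame("top"); print(state()["clock"])
cv2.imwrite("pics/c3.png",cv2.resize(f["image"][235:345,200:330],None,fx=6,fy=6,interpolation=cv2.INTER_CUBIC)[:600])
E
```

```text
True [472.59204098 -52.48122998 108.59420686] [-3.23829504  1.01756264  2.67831978] 5.6417
9.1167
```

View pics/c3.png

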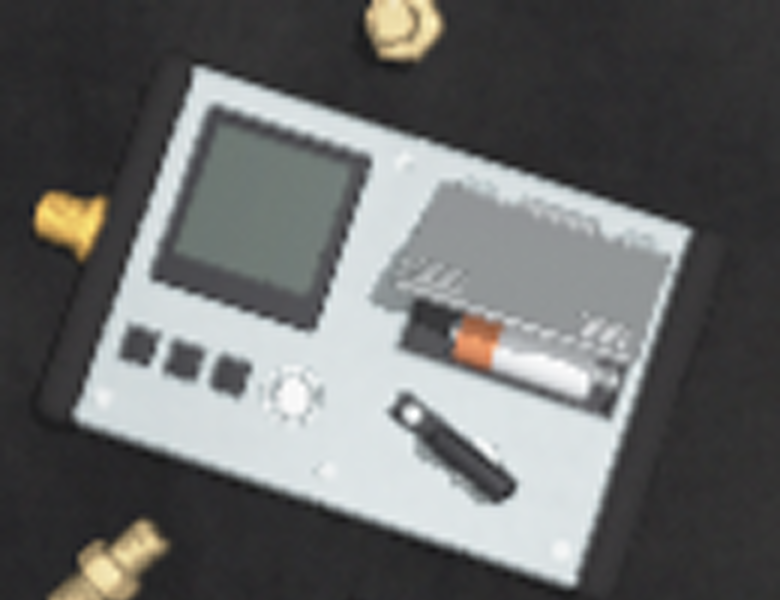

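The lid is still ajar, because the fingers caught its free edge at z≈109. I'll press nearer the hinge first, then near the edge.

```bash
python3 - <<'E'
from h import *
q=quat(-.327)
claw.gripper_close(); bot.movep([492.5,-59,125],q)
def press(x,y,z):
    r=bot.movel([x,y,z],rate=40,until_force=18); s=state(); print(r,s["tool_pos"].round(1),s["ft_force"].round(1),round(s["clock"],1))
press(492.5,-59,72)
bot.movel([492.5,-59,85]); bot.movel([473.5,-52.6,85]); press(473.5,-52.6,56.5)
bot.movel([473.5,-52.6,125]);claw.let_go()
bot.movep([300,-39.7,200],quat(.954))
f=vision.grab_frame("top"); print(state()["clock"])
cv2.imwrite("pics/c4.png",cv2.resize(f["image"][235:345,200:330],None,fx=6,fy=6,interpolation=cv2.INTER_CUBIC)[:600])
E
```

```text
False [492.7 -59.   72.2] [ 0.4  0.2 -1. ] 13.1
True [473.2 -52.5  58.2] [-3.1  1.4  8.6] 14.3
17.4917
```

View pics/c4.png

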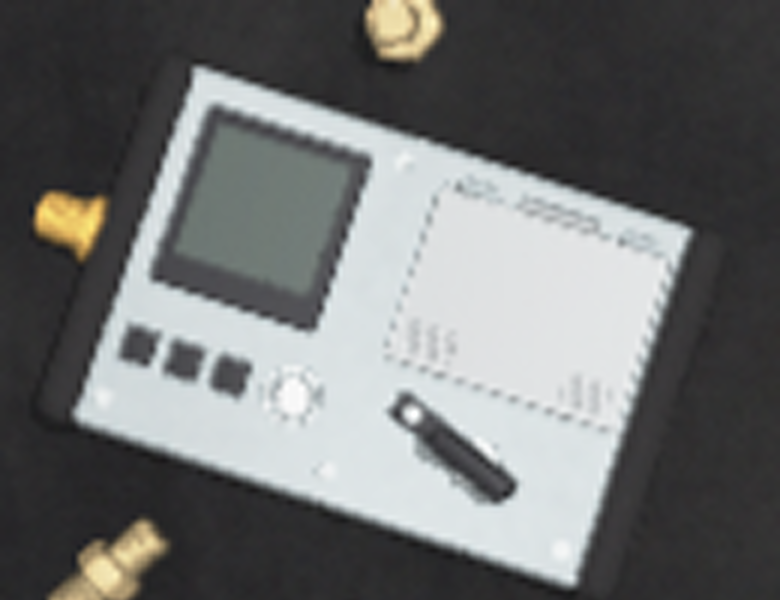

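The lid lies flat, and contact at z=58.2 matches its shut height. Next, the turnbutton.

```bash
python3 - <<'E'
from h import *
p=[432.5,-39.7]
bot.movep(p+[110],quat(.954)); print(bot.movel(p+[62.5],rate=100,until_force=10))
claw.gripper_close(); s=state(); print(s["opening"],s["ft_force"].round(1),s["clock"])
for a in (.52,.1,-.327,-.38):
    bot.movep(p+[62.5],quat(a)); s=state(); print(a,s["tool_pos"].round(1),s["ft_force"].round(1),s["ft_torque"].round(2),s["opening"].round(1),s["clock"])
claw.let_go(); bot.movel(p+[110]); bot.movep([437,-366,260],quat(-.37))
f=vision.grab_frame("top"); print(state()["clock"])
cv2.imwrite("pics/c5.png",cv2.resize(f["image"][235:345,200:330],None,fx=6,fy=6,interpolation=cv2.INTER_CUBIC)[:600])
E
```

```text
False
9.945519118543876 [-4.1  2.8  5.6] 19.9583Traceback (most recent call last):
  File "<stdin>", line 6, in <module>
AttributeError: 'float' object has no attribute 'round'
```

```bash
python3 - <<'E'
from h import *
p=[432.5,-39.7]
for a in (.1,-.327,-.38):
    bot.movep(p+[62.5],quat(a)); s=state(); print(a,s["tool_pos"].round(1),s["ft_force"].round(1),s["ft_torque"].round(2),s["opening"],s["clock"])
claw.let_go(); bot.movel(p+[110]); bot.movep([437,-366,260],quat(-.37))
f=vision.grab_frame("top"); print(state()["clock"])
cv2.imwrite("pics/c5.png",cv2.resize(f["image"][235:345,200:330],None,fx=6,fy=6,interpolation=cv2.INTER_CUBIC)[:600])
E
```

```text
0.1 [430.5 -38.6  62.2] [-5.4  5.3  4.9] [ 0.71  0.98 -0.06] 9.907581779964048 20.9333
-0.327 [430.5 -38.4  62.2] [-5.6  4.7  6.8] [ 0.9   0.92 -0.05] 10.046698022926302 21.425
-0.38 [430.6 -38.4  62.2] [-4.9  5.7  5.5] [0.91 0.85 0.49] 9.874338651475265 21.675
24.75
```

View pics/c5.png

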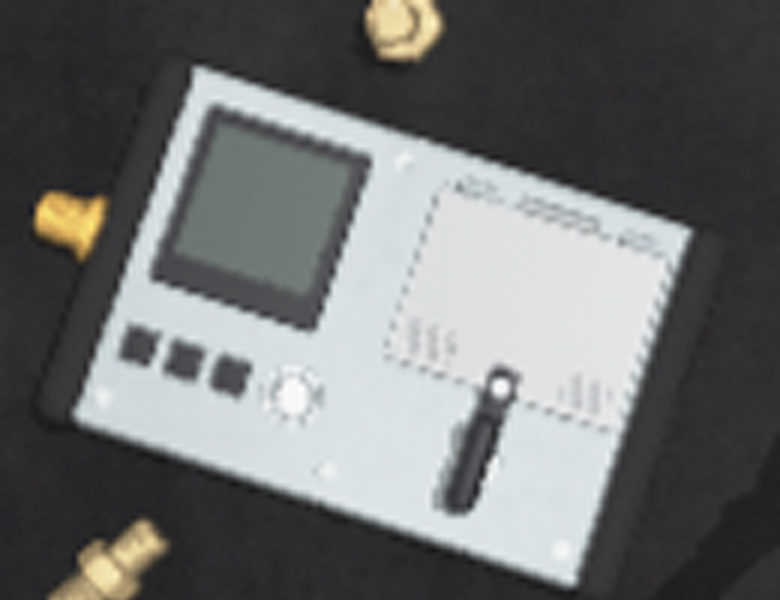

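The nose now lies square across the lid edge: tip at crop (500,372), wing end at (458,510). The torque jump confirmed the stop. Next, draw the screwdriver out and look at its tip.

```bash
python3 - <<'E'
from h import *
f=vision.grab_frame("top")
P=lambda u,v,z:at_z(f,200+(u+.5)/6-.5,235+(v+.5)/6-.5,z)
A,B=P(411.5,411.5,64.5)[:2],P(500,386,64.5)[:2]
t=-1.282;R=np.array([[np.cos(t),-np.sin(t)],[np.sin(t),np.cos(t)]])
c=np.linalg.solve(np.eye(2)-R,B-R@A); print("pivot",c,"r",np.linalg.norm(A-c))
p=[436.5,-366.8]
r=bot.movel(p+[125],rate=150,until_force=12); print(r,state()["tool_pos"])
if not r:
    claw.gripper_close(); s=state(); print(s["opening"],s["tool_pos"].round(1),s["ft_force"].round(1))
    bot.movel(p+[225],rate=120); s=state(); print(s["opening"],s["tool_pos"].round(1),s["ft_force"].round(1),s["clock"])
    bot.movep([457,26,225],quat(-.37)); s=state(); print(s["opening"],s["tool_pos"].round(1),s["ft_force"].round(1),s["clock"])
    f=vision.grab_frame("top");g=vision.grab_frame("side");tip=[457,26,106]
    np.savez("fr.npz",f=f["image"],g=g["image"])
    a=proj(f,tip);b=proj(g,tip);print("tip px",a,b,"hole side",proj(g,[457.4,25.7,55]), proj(g,[455.4,26.9,55]),proj(g,[457,26,187]))
    u,v=b.astype(int); cr=cv2.resize(g["image"][v-65:v+45,u-40:u+60],None,fx=5,fy=5,interpolation=cv2.INTER_CUBIC)
    cv2.imwrite("pics/c6.png",cr); print("off",u-40,v-65)
E
```

```text
pivot [434.13395908 -38.24491475] r 26.7343708273273
False [ 437.18193302 -367.3488986   126.03357493]
17.89838618864993 [ 436.4 -366.8  124.9] [-0.1 -0.1 -0. ]
17.0355415077476 [ 436.  -366.3  224. ] [ 0.2 -0.1 -1.1] 27.9
17.409657285219854 [457.3  25.4 225. ] [ 0.5 -0.2 -0.3] 29.3583
tip px [244.8322817  300.04679685] [375.04881037 294.34322388] hole side [374.11584402 320.2388887 ] [375.19221115 320.68238978] [376.26168043 250.62776433]
off 335 229
```

View pics/c6.png

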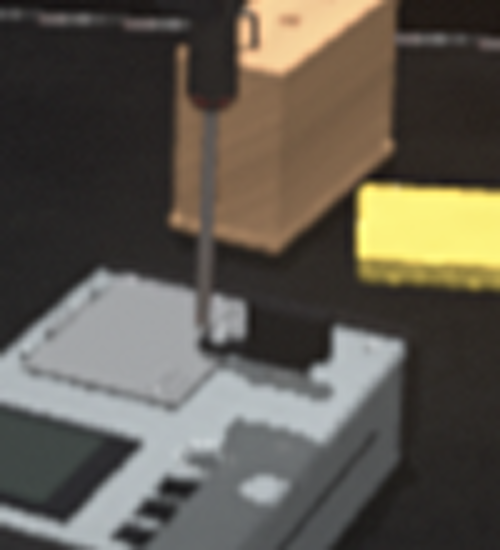

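The driver hangs vertical. Its tip is at side pixel (375.8,294.4), against a prediction of (375.0,294.3). The hole is the pale ringed spot at about (376,319), in line with the keys. The pivot I felt lies about 2–3 mm nearer than the camera estimate, so I'll aim at x=455.5, hover the tip just over the deck, and look.

```bash
python3 - <<'E'
from h import *
q=quat(-.37); p=[455.5,26.2]
bot.movel(p+[181],rate=100,attitude=q,until_force=6); s=state(); print(s["tool_pos"].round(1),s["orientation"],s["clock"])
g=vision.grab_frame("side"); u,v=355,280
cv2.imwrite("pics/c7.png",cv2.resize(g["image"][v:v+50,u:u+50],None,fx=12,fy=12,interpolation=cv2.INTER_CUBIC))
t=s["tool_pos"]; print([((proj(g,w)-[u,v])*12).round() for w in ([t[0],t[1],t[2]-119],[455.5,26.2,55],[457.4,25.7,55],[455.5,32.2,55])])
E
```

```text
[455.6  26.  181. ] [ 4.84504315e-05  9.82906494e-01 -1.84105430e-01 -1.11038349e-04] 30.05
[array([243., 443.]), array([242., 486.]), array([229., 483.]), array([238., 507.])]
```

View pics/c7.png

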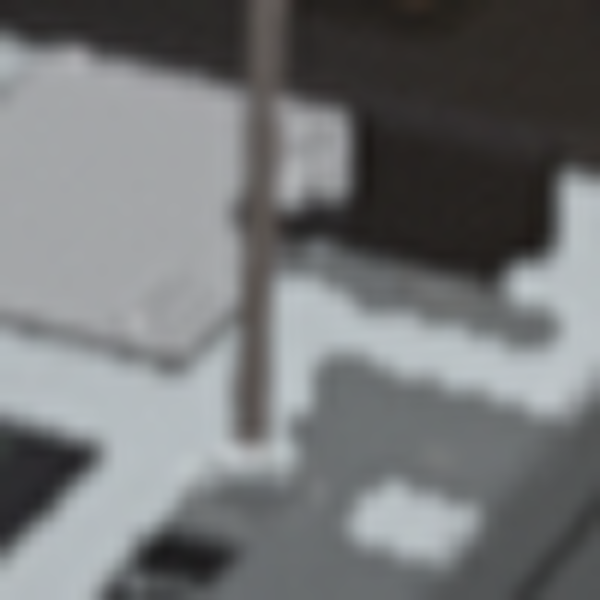

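The tip is at crop (253,440), just over the pale ring, but a shadow hides part of the ring. I'll use the unshadowed first picture to place the hole in the side view.

```bash
python3 - <<'E'
import cv2
g=cv2.imread("pics/side0.png"); cv2.imwrite("pics/c8.png",cv2.resize(g[295:345,350:400],None,fx=12,fy=12,interpolation=cv2.INTER_CUBIC))
E
```

```text
(no output)
```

View pics/c8.png

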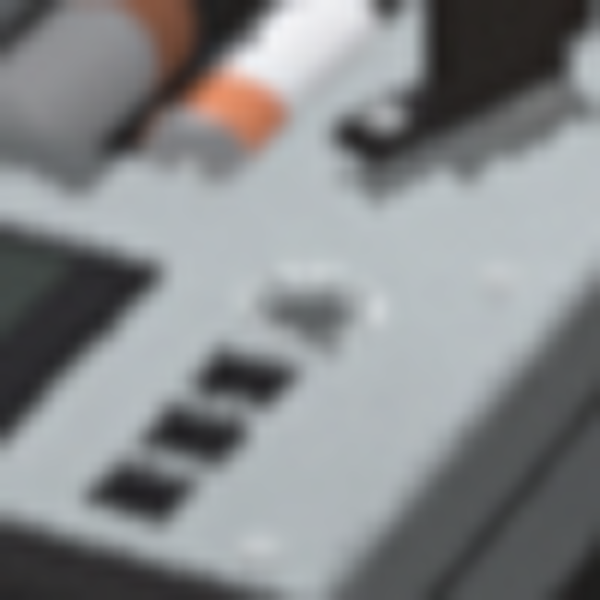

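The ring centre in that picture maps to (254,486) in the last crop. The tip would land at (252,483), so it is aligned within 1 mm. Insert and press.

```bash
python3 - <<'E'
from h import *
p=[455.7,26.2]
def go(z,r,F):
    k=bot.movel(p+[z],rate=r,until_force=F); s=state(); print(k,s["tool_pos"].round(2),s["ft_force"].round(2),round(s["opening"],2),round(s["clock"],1)); return k
if not go(163,30,5):
    go(152,8,10); bot.sleep(.7); s=state(); print(s["tool_pos"].round(2),s["ft_force"].round(2),s["clock"])
E
```

```text
False [455.69  26.21 162.93] [-0.18 -0.44 -1.  ] 17.23 30.9
True [456.37  26.17 156.35] [-0.86 -0.26  5.22] 17.26 31.8
[456.32  26.15 156.4 ] [-0.87 -0.67  5.56] 32.5
```

The tip is through the hole, at z≈156.4 (fully down expected at 156.5), with about 6 N on it against the 4.2 N spring. I'll add a little margin, check that it is a hard stop, and hand in.

```bash
python3 - <<'E'
from h import *
bot.movel([455.9,26.2,153.5],rate=8,until_force=8); bot.sleep(.8); s=state(); print(s["tool_pos"].round(2),s["ft_force"].round(2),s["opening"],s["finger_force"],s["clock"])
if s["ft_force"][2]>6: print(order.hand_in())
E
```

```text
[456.8   26.1  156.32] [-1.35 -1.21  6.43] 17.27133657742097 30.000718724404578 33.575
the job is handed in; nothing more can be done
None
```

The lid is shut, the turnbutton is square across its edge, and the screwdriver is still gripped, holding the reset button down on its stop. I handed the job in at 33.6 s; hand-in returned no verdict.

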